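Close the bead crimper and lock it with its keeper peg

TASK

Close the bead crimper: push the free end of its long lever round the pin until the lever lies fully home against the stop block; feel for the stop, press the lever against it with about 10 N for half a second so that the crimp sets, and never push the lever harder than 16 N. Then lift the steel keeper peg out of its wooden rest and drop it upright, all the way down, into the keeper hole beside the closed lever, so that the lever stays locked against the stop. Let go of everything and leave the other things on the table where they are.

Things in the scene. Friction and masses are not known exactly. Their poses are not given: they have to be found in the camera images.
- crimper: Bench crimper: fixed grey steel base plate 130 x 200 x 18 mm. Origin: on the vertical pivot pin's axis, at table level. +x: the direction in which the lever closes; the shut lever lies along -y. The plate spans x -65..65, y -160..40 mm; steel bolt head on the pin up to 50 mm high; jaw anvil at x 18..42, y 7..37, 42 mm high. Fixed, its place and yaw vary.
- lever: Flat aluminium bar on the pin, turning in the horizontal plane: 18 mm wide, 20 mm high (its faces reach from 22 to 42 mm above the table), free end 220 mm from the pin. Origin on the pin's axis 22 mm above the table; -y runs along the bar to its free end, +x is the way it closes. It starts 0.40 to 0.75 rad open (swung to -x); shut = parallel to the crimper. Stiff hinge (about 0.7 N m friction): about 3.5 N at the free end; stays where it is left.
- lever_end (a point): Point on the lever's pushed face (the -x side), 198 mm from the pin, half-way up the bar (32 mm above the table). From 162 mm from the pin outward nothing lies under the lever but the table when it is shut, so a finger pushing here can reach down beside it to 10 mm over the table.
- stop_face (a point): Centre of the face of the stop block (aluminium with a black rubber face, 26 x 22 mm, 42 mm high) on the far (+x) side of the lever, 142 mm from the pin, 32 mm above the table. The lever's +x face meets it when the lever is shut; the stop is hard.
- keeper_hole (a point): Centre of the mouth of the keeper hole in the base plate, 18 mm above the table: 14.5 mm wide with a 2 mm chamfer, 15 mm deep, 95 mm from the pin along the bar, on the -x side of the shut lever, 17 mm from the bar's centre line. The open lever can cover it; the peg just clears the lever (2 mm) only when the lever is fully home.
- keeper_head (a point): Keeper peg, loose, 50 to 100 g, smooth steel: round shank 12 mm thick and 52 mm long with a tapered foot, under a round head 22 mm wide and 22 mm high. This point is the centre of the head, 63 mm above the foot (75 mm above the table at the start). The peg starts upright in the peg rest; in the keeper hole its foot is 3 mm and this point 66 mm above the table.
- keeper_foot (a point): Centre of the lower end of the keeper peg's shank; z of this frame runs up the peg.
- peg_rest: Fixed dark wooden block 60 x 60 x 28 mm with one 14.5 mm hole, 16 mm deep, in the middle of its top, in which the keeper peg stands; origin under its centre. It stands at the right (-y) or left (+y) of the crimper.
- canister: Bystander: white lidded ceramic canister, 92 mm wide, 128 mm high; origin under its centre.
- sorter: Bystander: lime plastic sorting tray with wells, 160 x 110 x 22 mm; origin under its centre.
- reamer: Bystander: steel bead reamer lying down, 145 mm long, square handle 16 mm thick; origin on the table under the front part of the handle.
- beadcup: Bystander: small terracotta cup, 64 mm wide, 45 mm high, on the other side of the crimper from the peg rest; origin under its centre.
- spool: Bystander: small clear wire spool, 48 mm wide, 40 mm high; origin under its centre.
Mind the look-alikes: they are no part of the job. Leave any orange or red look-alike of the part that bears keeper_head alone.

How it is judged:
By the outcome, as a careful person would: the job done as asked, in the order asked, and still so for the second after the job is handed in, with the robot touching nothing.
It also fails if it takes over 69 s, if anything falls off the work surface, if the arm or the gripper's body presses on something with over 40 N, if the wrist force passes 120 N, or if a joint passes its speed limit or range.

ROBOT

A 7-joint arm with a two-finger parallel gripper is mounted at the origin on the work surface. World frame = base frame: x ahead of the robot, y to its left, z up, the work surface at z = 0. Lengths are in mm, angles in rad, forces in N, time in s.
With the tool pointing down it reaches from about 425 to 800 mm from the base axis. Payload 8.3 kg.
Tool frame: the origin (TCP) lies at the very end of the fingers, on their centre line; the grasp point (between the pads) lies 19 mm behind it (r.pinch_z is the x of the grasp point in the tool frame, in mm); x points along the fingers, y is the direction in which the jaws open and shut, and the axes are right-handed (so a half turn about x gives the same grasp; the last joint's range is limited). The gripper opens to 85 mm and grips with 20 to 120 N. Pads are 22 mm wide; open, the fingers measure 114 mm over their backs; the gripper's body (76 mm by 85 mm) begins 54 mm behind the grasp point. The pads swing forward as they close: fully open they stand 13 mm farther back than shut.
Start: joints at [-1.279, 0.383, 0.016, 1.37, -0.006, 1.388, -0.046], TCP at [217.075, 586.073, 231.279] pointing down, gripper open.
Joint ranges: [-2.95, 2.95], [-0.25, 2.06], [-1.52, 1.56], [0.18, 2.33], [-1.44, 4.58], [0.02, 2.06], [-3.01, 3.01]. Speed limits (rad/s): [2.39, 2.39, 3.01, 3.01, 3.14, 3.14, 3.14].

INTERFACE

Orientations are given as a rotation vector (axis times angle).
In Python, from workcell import observe, imaging, sign_off, r gives the robot as it stands.
- The arm moves only by the shell command python3 -m handwheel 'ROWS' [OPENING] [FORCE]. ROWS is JSON, a list of rows, each an object with "slide": the shift along the tool's x, y, z in cm, a list of three; "twist": the turn, a rotation vector about the tool's x, y, z in degrees, a list of three. A call has exactly 8 rows; each row shifts and turns the pose as measured when the row begins, along the tool's axes as they then stand; what a row does not reach is not made up. A row lasts 1/10 s, in which the tool goes at most 50 mm and 8.59 degrees, less where a joint would pass 70% of its speed; a pose out of reach is approached as far as the arm can. A call is refused whole if a number of a shift passes 5 or a number of a turn 8.59, either way. A call with a gripper value outside its range is refused whole. OPENING is the closure, from -1 (fully open) to 1 (shut), set as the call begins (- or left out, the last holds). The fingers move at their own pace and stop on an object; FORCE is the grip in N (left out, the last holds). Time passes only in rows, so rows that do not move let the fingers close, or fill a call up. It gives the time, the measured TCP pose, the force and the opening at its end, in the units of the state.
- observe(): the state, without advancing time (a new reading comes with each control period).
- imaging.grab_frame(name): name is "side" or "top"; returns a dict with "pixels" (384x512x3 uint8, blue, green, red), "camera_matrix" (3x3 intrinsics, pixels), "eye" and "attitude" of the camera in the world. Camera axes: x right, y up, looking along -z (the intrinsics and any distortion apply to the point x, -y, -z); pixel columns grow to the right and rows downward; lengths in mm; the calibration is good to about 2 mm. A picture is of the moment at which its call begins. There is no depth.
- sign_off(): hands the job in, once; it reports no verdict.
The state is a dict: "clock": time; "joint_positions": joint angles; "dq": joint speeds; "effort": joint torques, N m; "ee_pos": TCP position; "orientation": TCP orientation; "force": force on the tool from outside, world axes, zero at the start; "ft_torque": the same for the moment, N m; "width": finger opening in mm.
Only numpy, scipy, OpenCV 4.12 (cv2) and the standard library are available. Lean on these libraries where they do the work, as an engineer would, in place of code of your own. Each camera call takes 0.05 s, during which the arm holds its last target. There are 200 camera calls.

## Working session

There is one attempt and no reset: what is moved stays moved. The work goes in short steps, Python scripts to look and compute and a shell command to move; the robot and the scene stay as the last step left them, time stands still between calls to the robot, and variables do not carry over. Pictures are saved under pics/ and viewed, about 8 in all and at most 12, crops included, and the job is handed in when it is done.

```bash
mkdir -p pics; cat > h.py <<'E'
import numpy as np, cv2
from workcell import observe, imaging, sign_off, r
from scipy.spatial.transform import Rotation as R
def grab(n,save=None):
    f=imaging.grab_frame(n)
    if save: cv2.imwrite('pics/'+save,f['pixels'])
    return f
def att(f):
    a=np.array(f['attitude'],float)
    return a if a.shape==(3,3) else (R.from_rotvec(a).as_matrix() if a.size==3 else R.from_quat(a).as_matrix())
def ray(f,u,v):
    K=np.array(f['camera_matrix'],float); p=cv2.undistortPoints(np.array([[[u,v]]],float),K,np.array(f.get('distortion',np.zeros(5)),float))[0,0]
    return np.array(f['eye'],float), att(f)@np.array([p[0],-p[1],-1])
def onz(f,u,v,z):
    e,d=ray(f,u,v); return (e+d*(z-e[2])/d[2])
def proj(f,P):
    q=att(f).T@(np.array(P,float)-np.array(f['eye'],float)); q=np.array([q[0],-q[1],-q[2]]); k=np.array(f['camera_matrix'])@q; return k[:2]/k[2]
def st():
    s=observe(); Rm=R.from_rotvec(s['orientation']).as_matrix()
    print('t',round(s['clock'],2),'tcp',np.round(s['ee_pos'],1),'F',np.round(s['force'],1),'w',round(s['width'],1)); print(np.round(Rm,3)); print('q',np.round(s['joint_positions'],3))
    return s,Rm
E
python3 - <<'E'
from h import *
for n in('side','top'):
    f=grab(n,n+'0.png'); print({k:(np.round(v,3).tolist() if k!='pixels' else v.shape) for k,v in f.items()})
st()
a=cv2.imread('pics/top0.png');b=cv2.imread('pics/side0.png')
E
```

```text
{'pixels': (384, 512, 3), 'camera_matrix': [[473.246, 0.0, 260.318], [0.0, 473.246, 191.727], [0.0, 0.0, 1.0]], 'eye': [359.474, -802.972, 986.536], 'attitude': [0.711, -0.109, -0.241]}
{'pixels': (384, 512, 3), 'camera_matrix': [[368.913, 0.0, 254.619], [0.0, 368.913, 195.219], [0.0, 0.0, 1.0]], 'eye': [452.243, -25.131, 1131.843], 'attitude': [0.064, -0.086, -1.574]}
t 0.1 tcp [216.9 585.6 230.4] F [-0.1 -0.4  0.4] w 85.3
[[-0.001  0.347  0.938]
 [-0.002  0.938 -0.347]
 [-1.    -0.002  0.   ]]
q [-1.279  0.384  0.016  1.371 -0.006  1.388 -0.047]
```

View pics/top0.png

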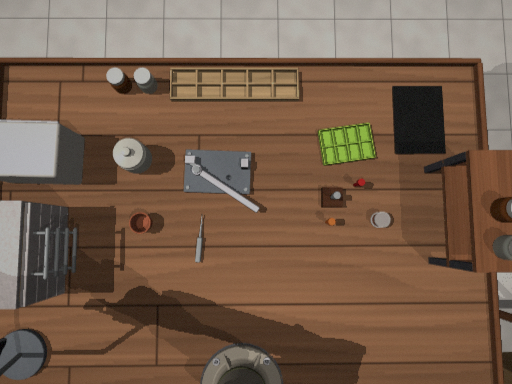

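View pics/side0.png

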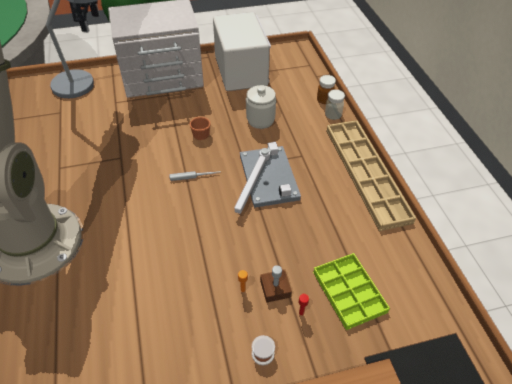

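Top view: crimper at (218,172), pin about (197,170), lever free end about (257,208), dark peg rest at (333,197) with the steel peg. The look-alikes are an orange one at (332,222) and a red one at (361,183). Next: an enlarged crop and rough positions.

```bash
python3 - <<'E'
from h import *
f=grab('top'); g=grab('side')
a=cv2.resize(f['pixels'][135:240,175:385],None,fx=3.6,fy=3.6,interpolation=cv2.INTER_CUBIC)
b=cv2.resize(g['pixels'][140:320,225:325],None,fx=2.9,fy=2.9,interpolation=cv2.INTER_CUBIC)
c=np.zeros((600,790,3),np.uint8); c[:378,:756]=a[:378,:756]; cv2.imwrite('pics/c1.png',c[:378]); cv2.imwrite('pics/c2.png',b)
print('origin',proj(f,[0,0,0]),proj(g,[0,0,0]),'tcp',proj(f,[217,586,230]),proj(g,[217,586,230]))
# plate mask
hsv=cv2.cvtColor(f['pixels'],cv2.COLOR_BGR2HSV)
print(hsv[185,215],hsv[160,225],hsv[190,240],hsv[190,232],hsv[195,337],hsv[196,326])
E
```

```text
origin [241.81007379 385.33755087] [ 32.83249548 242.11464206] tcp [ -9.9630531  332.57898148] [91.91063529 27.69410877]
[165   4 138] [ 95  15 102] [ 99  17 103] [168   8 160] [ 30   3 146] [ 10 159  74]
```

View pics/c1.png

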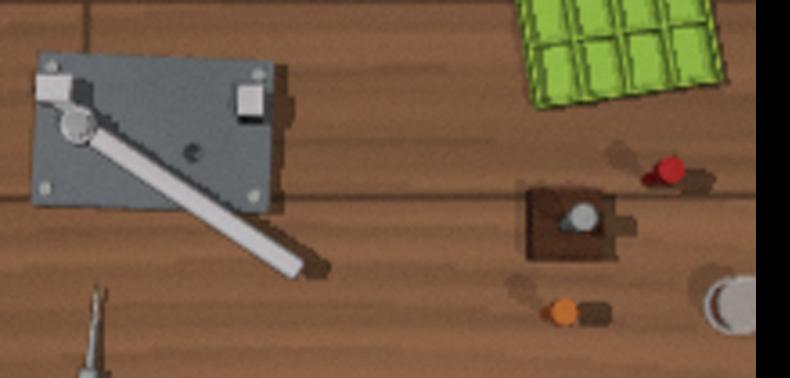

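View pics/c2.png

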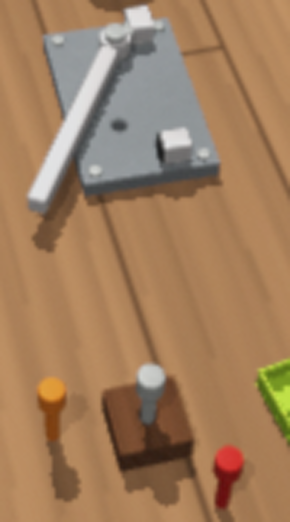

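The crop shows the steel peg in the dark rest at crop (583,217). The orange one (565,312) and red one (671,170) stand loose and get left alone. The peg in the wooden rest is the right one because it is steel and sits in the rest. Now to compute positions.

```bash
python3 - <<'E'
from h import *
f=grab('top'); g=grab('side')
def T(cx,cy): return 175+cx/3.6,135+cy/3.6
def S(cx,cy): return 225+cx/2.9,140+cy/2.9
def tri(p,q):
    e1,d1=ray(f,*p);e2,d2=ray(g,*q);A=np.c_[d1,-d2];t=np.linalg.lstsq(A,e2-e1,rcond=None)[0]
    a,b=e1+d1*t[0],e2+d2*t[1]; return np.round((a+b)/2,1),np.round(np.linalg.norm(a-b),1)
for n,p,q,z in [('hole',(193,152),(119,125),18),('bolt',(78,122),(116,34),50),('leverend corner lo/left',(292,276),(30,200),42),('peghead',(583,217),(151,381),75),('rest TL/..',(530,188),(104,394),28)]:
    p,q=T(*p),S(*q); print(n,tri(p,q),np.round(onz(f,*p,z),1),np.round(onz(g,*q,z),1))
# lever mask ends & plate quad in top
h=cv2.cvtColor(f['pixels'],cv2.COLOR_BGR2HSV)
m=cv2.inRange(h,(85,8,70),(120,60,125)); m[:145]=0;m[200:]=0;m[:,:180]=0;m[:,256:]=0
c=cv2.morphologyEx(m,cv2.MORPH_CLOSE,np.ones((3,3)));pts=cv2.findNonZero(c)
pw=np.array([onz(f,*x[0],18)[:2] for x in pts],np.float32);print('plate',cv2.minAreaRect(pw),np.round(cv2.boxPoints(cv2.minAreaRect(pw))))
m=cv2.inRange(h,(0,0,128),(180,14,255)); m[:145]=0;m[215:]=0;m[:,:200]=0;m[:,262:]=0
n,l,s,ce=cv2.connectedComponentsWithStats(m)
for i in range(1,n):
    if s[i,4]>40:
        pw=np.array([onz(f,x,y,42)[:2] for y,x in np.argwhere(l==i)],np.float32);print(s[i],cv2.minAreaRect(pw),np.round(cv2.boxPoints(cv2.minAreaRect(pw))).tolist())
E
```

```text
hole (array([615.3,  38.5,  15.4]), np.float64(1.4)) [614.2  38.4  18. ] [615.3  36.2  18. ]
bolt (array([636.9, 132. ,  42.9]), np.float64(1.7)) [634.8 131.1  50. ] [635.6 125.   50. ]
leverend corner lo/left (array([509.3, -44.6,  32.9]), np.float64(2.3)) [507.7 -44.3  42. ] [509.  -51.9  42. ]
peghead (array([ 552.8, -276.8,   77.8]), np.float64(1.7)) [ 552.2 -277.4   75. ] [ 554.2 -275.3   75. ]
rest TL/.. (array([ 554.4, -244.1,   17.3]), np.float64(55.9)) [ 581.3 -244.6   28. ] [ 524.3 -250.4   28. ]
plate ((632.55712890625, 73.24911499023438), (196.61903381347656, 127.25939178466797), 87.73841094970703) [[565. -22.]
 [692. -27.]
 [700. 169.]
 [573. 174.]]
[241 158   7   9  58] ((656.5823974609375, -8.920181274414062), (17.96581268310547, 24.262666702270508), 89.81536102294922) [[644.0, -18.0], [669.0, -18.0], [669.0, 0.0], [644.0, 0.0]]
[200 171  59  41 378] ((570.482666015625, 37.13258361816406), (204.08934020996094, 16.391719818115234), 56.424766540527344) [[507.0, -43.0], [521.0, -52.0], [634.0, 118.0], [620.0, 127.0]]
```

```bash
python3 -m handwheel '[{"slide":[0,-3.1,3.8],"twist":[0,0,0]},{"slide":[0,-3.1,3.8],"twist":[0,0,0]},{"slide":[0,-3.1,3.8],"twist":[0,0,0]},{"slide":[0,-3.1,3.8],"twist":[0,0,0]},{"slide":[0,-3.1,3.8],"twist":[0,0,0]},{"slide":[0,-3.1,3.8],"twist":[0,0,0]},{"slide":[0,-3.1,3.8],"twist":[0,0,0]},{"slide":[0,-3.1,3.8],"twist":[0,0,0]}]' 1 20; python3 -c "
from h import *
st()"
```

```text
clock: 1.1
ee_pos: [415.6, 246.2, 228.4]
orientation: [0.267, 1.558, -0.266]
force: [1.1, 0.9, 0.0]
width: -0.1
t 1.1 tcp [415.6 246.2 228.4] F [1.1 0.9 0. ] w -0.1
[[-0.003  0.333  0.943]
 [ 0.002  0.943 -0.333]
 [-1.     0.    -0.004]]
q [-0.839  0.075  0.256  1.759 -0.023  1.313  0.653]
```

```bash
python3 -m handwheel '[{"slide":[0,-3.6,2.7],"twist":[0,0,0]},{"slide":[0,-3.6,2.7],"twist":[0,0,0]},{"slide":[0,-3.6,2.7],"twist":[0,0,0]},{"slide":[0,-3.6,2.7],"twist":[0,0,0]},{"slide":[0,-3.6,2.7],"twist":[0,0,0]},{"slide":[0,-3.6,2.7],"twist":[0,0,0]},{"slide":[3,0,0],"twist":[7.2,0,0]},{"slide":[3,0,0],"twist":[7.2,0,0]}]' 1 20; python3 - <<'E'
from h import *
s,Rm=st(); u=np.array([-.559,-.829,0]);n=np.array([.829,-.559,0])
t=np.array([635,132,0])+198*u-(9+11+15)*n; t[2]=16
print(t,'tool delta cm',Rm.T@(t-s['ee_pos'])/10,'yaw z',np.degrees(np.arctan2(Rm[1,2],Rm[0,2])))
E
```

```text
clock: 1.9
ee_pos: [503.1, -32.2, 172.5]
orientation: [0.48, 1.508, -0.47]
force: [0.2, 0.9, -0.4]
width: -0.2
t 1.9 tcp [503.1 -32.2 172.5] F [ 0.2  0.9 -0.4] w -0.2
[[ 0.012  0.57   0.821]
 [ 0.003  0.821 -0.57 ]
 [-1.     0.009  0.008]]
q [-0.497  0.161  0.559  1.815 -0.096  1.18   1.055]
[495.303 -12.577  16.   ] tool delta cm [15.64698654  1.02688244 -1.8796097 ] yaw z -34.776453215812914
```

```bash
python3 -m handwheel '[{"slide":[0,1,-1.9],"twist":[0,0,0]},{"slide":[4,0,0],"twist":[0,0,0]},{"slide":[4,0,0],"twist":[0,0,0]},{"slide":[4,0,0],"twist":[0,0,0]},{"slide":[3.2,0,0],"twist":[0,0,0]},{"slide":[0,0,0],"twist":[0,0,0]},{"slide":[0,0,0],"twist":[0,0,0]},{"slide":[0,0,0],"twist":[0,0,0]}]' 1 20; python3 - <<'E'
from h import *
s,Rm=st(); f=grab('top'); g=grab('side')
a=cv2.resize(f['pixels'][135:240,180:285],None,fx=3.8,fy=3.8,interpolation=cv2.INTER_CUBIC)
b=cv2.resize(g['pixels'][130:235,210:315],None,fx=3.8,fy=3.8,interpolation=cv2.INTER_CUBIC)
cv2.imwrite('pics/c3.png',np.hstack([a,b]))
E
```

```text
clock: 2.7
ee_pos: [494.5, -13.7, 15.5]
orientation: [0.486, 1.506, -0.476]
force: [-1.0, -0.0, 1.7]
width: -0.2
t 2.7 tcp [494.5 -13.7  15.5] F [-1.  -0.   1.7] w -0.2
[[ 0.012  0.577  0.817]
 [ 0.002  0.817 -0.577]
 [-1.     0.009  0.009]]
q [-0.465  0.356  0.503  1.995 -0.233  0.833  1.123]
```

View pics/c3.png

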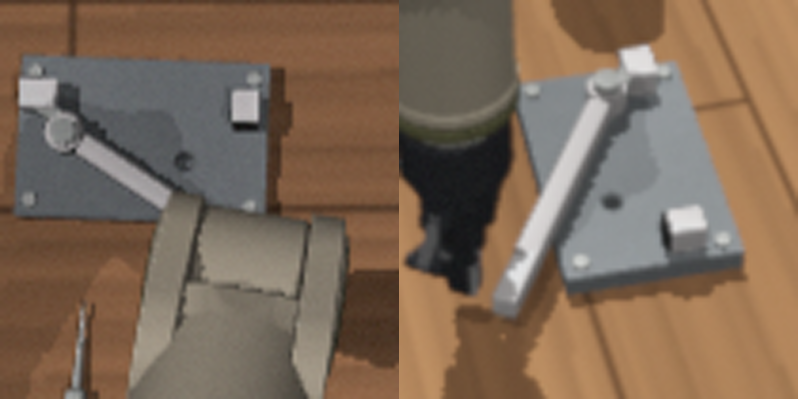

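The right half of the crop shows the shut fingers at about (460,270), beside the lever's -x face near its free end and clear of it. I'll sweep it in small steps.

```bash
python3 -m handwheel '[{"slide":[0,0,0.5],"twist":[0,0,0]},{"slide":[0,0,0.5],"twist":[0,0,0]},{"slide":[0,0,0.4],"twist":[0,0,0]},{"slide":[0,0,0.3],"twist":[0,0,0]},{"slide":[0,0,0.3],"twist":[-0.8,0,0]},{"slide":[0,0,0.3],"twist":[-0.8,0,0]},{"slide":[0,0,0.3],"twist":[-0.8,0,0]},{"slide":[0,0,0.3],"twist":[-0.8,0,0]}]' 1 20; python3 -c "
from h import *
s,Rm=st(); print('tool F',Rm.T@s['force'])"
```

```text
clock: 3.6
ee_pos: [521.1, -30.2, 19.2]
orientation: [0.441, 1.514, -0.426]
force: [-4.4, 0.3, 3.5]
width: -0.1
t 3.6 tcp [521.1 -30.2  19.2] F [-4.4  0.3  3.5] w -0.1
[[ 0.015  0.526  0.85 ]
 [ 0.006  0.85  -0.526]
 [-1.     0.013  0.01 ]]
q [-0.406  0.399  0.488  1.924 -0.251  0.862  1.229]
tool F [-3.57318029 -2.02758995 -3.81892229]
```

```bash
python3 -m handwheel '[{"slide":[0.1,0,0.5],"twist":[-1.4,0,0]},{"slide":[0.1,0,0.5],"twist":[-1.4,0,0]},{"slide":[0.1,0,0.5],"twist":[-1.4,0,0]},{"slide":[0.1,0,0.5],"twist":[-1.4,0,0]},{"slide":[0.1,0,0.5],"twist":[-1.4,0,0]},{"slide":[0.1,0,0.5],"twist":[-1.4,0,0]},{"slide":[0.1,0,0.5],"twist":[-1.4,0,0]},{"slide":[0.1,0,0.5],"twist":[-1.4,0,0]}]' 1 20; cat >> h.py <<'E'
def lev():
    s,Rm=st(); print('tool F',np.round(Rm.T@s['force'],1),'yaw z',round(float(np.degrees(np.arctan2(Rm[1,2],Rm[0,2]))),1))
    c=np.array(s['ee_pos'])+11*Rm[:,2]-np.array([635,132,0]); rr=np.hypot(c[0],c[1])
    print('r',rr.round(1),'open rad',round(float(np.arctan2(-c[0],-c[1])-np.arcsin(9/rr)-0.04),3))
E
python3 -c "
from h import *
lev()"
```

```text
clock: 4.4
ee_pos: [559.3, -48.9, 11.5]
orientation: [0.276, 1.54, -0.262]
force: [-2.9, 1.6, 3.3]
width: 0.0
t 4.4 tcp [559.3 -48.9  11.5] F [-2.9  1.6  3.3] w 0.0
[[ 0.015  0.337  0.942]
 [ 0.007  0.942 -0.337]
 [-1.     0.011  0.012]]
q [-0.309  0.477  0.431  1.822 -0.261  0.883  1.472]
tool F [-3.3  0.5 -3.2] yaw z -19.7
r 195.8 open rad 0.254
```

```bash
python3 -m handwheel '[{"slide":[-0.05,0,0.4],"twist":[-1.4,0,0]},{"slide":[-0.05,0,0.4],"twist":[-1.4,0,0]},{"slide":[-0.05,0,0.4],"twist":[-1.4,0,0]},{"slide":[0,0,0.4],"twist":[-1.4,0,0]},{"slide":[0,0,0.4],"twist":[-1.4,0,0]},{"slide":[0,0,0.4],"twist":[-1.4,0,0]},{"slide":[0,0,0.4],"twist":[-1.4,0,0]},{"slide":[0,0,0.4],"twist":[-1.4,0,0]}]' 1 20; python3 -c "
from h import *
lev()"
```

```text
clock: 5.2
ee_pos: [590.6, -59.7, 11.6]
orientation: [0.108, 1.558, -0.1]
force: [-3.4, -1.6, 0.1]
width: -0.2
t 5.2 tcp [590.6 -59.7  11.6] F [-3.4 -1.6  0.1] w -0.2
[[ 0.01   0.132  0.991]
 [ 0.004  0.991 -0.132]
 [-1.     0.006  0.009]]
q [-0.242  0.532  0.381  1.726 -0.246  0.92   1.677]
tool F [-0.2 -2.  -3.2] yaw z -7.6
r 196.0 open rad 0.086
```

```bash
python3 -m handwheel '[{"slide":[-0.05,0,0.15],"twist":[-0.6,0,0]},{"slide":[-0.05,0,0.15],"twist":[-0.6,0,0]},{"slide":[-0.05,0,0.15],"twist":[-0.6,0,0]},{"slide":[0,0,0.15],"twist":[-0.6,0,0]},{"slide":[0,0,0.15],"twist":[-0.6,0,0]},{"slide":[0,0,0.12],"twist":[-0.6,0,0]},{"slide":[0,0,0.12],"twist":[-0.6,0,0]},{"slide":[0,0,0.12],"twist":[-0.6,0,0]}]' 1 20; python3 -c "
from h import *
lev()"
```

```text
clock: 6.0
ee_pos: [601.8, -61.9, 12.4]
orientation: [0.035, 1.562, -0.03]
force: [-3.7, -1.2, -1.6]
width: -0.0
t 6.0 tcp [601.8 -61.9  12.4] F [-3.7 -1.2 -1.6] w -0.0
[[ 0.008  0.042  0.999]
 [ 0.003  0.999 -0.042]
 [-1.     0.004  0.008]]
q [-0.22   0.55   0.36   1.69  -0.236  0.936  1.76 ]
tool F [ 1.5 -1.4 -3.6] yaw z -2.4
r 195.6 open rad 0.028
```

```bash
python3 -m handwheel '[{"slide":[0,0,0.06],"twist":[0,0,0]},{"slide":[0,0,0.06],"twist":[0,0,0]},{"slide":[0,0,0.06],"twist":[0,0,0]},{"slide":[0,0,0.06],"twist":[0,0,0]},{"slide":[0,0,0.06],"twist":[0,0,0]},{"slide":[0,0,0.06],"twist":[0,0,0]},{"slide":[0,0,0.06],"twist":[0,0,0]},{"slide":[0,0,0.06],"twist":[0,0,0]}]' 1 20; python3 -c "
from h import *
lev()"
```

```text
clock: 6.8
ee_pos: [607.0, -62.4, 12.4]
orientation: [0.035, 1.562, -0.03]
force: [-3.4, -1.7, -1.8]
width: 0.0
t 6.8 tcp [607.  -62.4  12.4] F [-3.4 -1.7 -1.8] w 0.0
[[ 0.008  0.042  0.999]
 [ 0.003  0.999 -0.042]
 [-1.     0.003  0.008]]
q [-0.217  0.56   0.359  1.675 -0.238  0.942  1.76 ]
tool F [ 1.8 -1.9 -3.3] yaw z -2.4
r 195.6 open rad 0.001
```

```bash
python3 -m handwheel '[{"slide":[0,0,0.04],"twist":[0,0,0]},{"slide":[0,0,0.04],"twist":[0,0,0]},{"slide":[0,0,0.04],"twist":[0,0,0]},{"slide":[0,0,0.04],"twist":[0,0,0]},{"slide":[0,0,0.04],"twist":[0,0,0]},{"slide":[0,0,0.04],"twist":[0,0,0]},{"slide":[0,0,0.04],"twist":[0,0,0]},{"slide":[0,0,0.04],"twist":[0,0,0]}]' 1 20; python3 -c "
from h import *
lev()"
```

```text
clock: 7.6
ee_pos: [608.4, -62.5, 12.4]
orientation: [0.036, 1.567, -0.03]
force: [-6.6, -1.2, -0.3]
width: 0.1
t 7.6 tcp [608.4 -62.5  12.4] F [-6.6 -1.2 -0.3] w 0.1
[[ 0.004  0.042  0.999]
 [ 0.004  0.999 -0.042]
 [-1.     0.004  0.004]]
q [-0.216  0.565  0.359  1.667 -0.238  0.949  1.76 ]
tool F [ 0.3 -1.5 -6.5] yaw z -2.4
r 195.6 open rad -0.006
```

```bash
python3 -m handwheel '[{"slide":[0,0,0.05],"twist":[0,0,0]},{"slide":[0,0,0.05],"twist":[0,0,0]},{"slide":[0,0,0.05],"twist":[0,0,0]},{"slide":[0,0,0.05],"twist":[0,0,0]},{"slide":[0,0,0.05],"twist":[0,0,0]},{"slide":[0,0,0.05],"twist":[0,0,0]},{"slide":[0,0,0.05],"twist":[0,0,0]},{"slide":[0,0,0.05],"twist":[0,0,0]}]' 1 20; python3 -c "
from h import *
lev()"
```

```text
clock: 8.4
ee_pos: [608.3, -62.5, 12.6]
orientation: [0.037, 1.575, -0.029]
force: [-6.3, -2.3, 0.3]
width: -0.3
t 8.4 tcp [608.3 -62.5  12.6] F [-6.3 -2.3  0.3] w -0.3
[[-0.005  0.042  0.999]
 [ 0.005  0.999 -0.042]
 [-1.     0.005 -0.005]]
q [-0.214  0.57   0.359  1.658 -0.239  0.962  1.76 ]
tool F [-0.3 -2.6 -6.2] yaw z -2.4
r 195.6 open rad -0.005
```

```bash
python3 -m handwheel '[{"slide":[0,0,0.07],"twist":[0,0,0]},{"slide":[0,0,0.07],"twist":[0,0,0]},{"slide":[0,0,0.08],"twist":[0,0,0]},{"slide":[0,0,0.08],"twist":[0,0,0]},{"slide":[0,0,0.08],"twist":[0,0,0]},{"slide":[0,0,0.08],"twist":[0,0,0]},{"slide":[0,0,0.08],"twist":[0,0,0]},{"slide":[0,0,0.08],"twist":[0,0,0]}]' 1 20; python3 -c "
from h import *
lev()"
```

```text
clock: 9.2
ee_pos: [608.0, -62.4, 12.7]
orientation: [0.04, 1.589, -0.028]
force: [-7.4, -2.1, 2.1]
width: -0.1
t 9.2 tcp [608.  -62.4  12.7] F [-7.4 -2.1  2.1] w -0.1
[[-0.018  0.043  0.999]
 [ 0.008  0.999 -0.043]
 [-1.     0.007 -0.018]]
q [-0.21   0.578  0.358  1.644 -0.24   0.981  1.76 ]
tool F [-2.  -2.4 -7.3] yaw z -2.5
r 195.5 open rad -0.004
```

```bash
python3 -m handwheel '[{"slide":[0,0,0.1],"twist":[0,-0.1,0]},{"slide":[0,0,0.1],"twist":[0,-0.1,0]},{"slide":[0,0,0.1],"twist":[0,-0.1,0]},{"slide":[0,0,0.1],"twist":[0,-0.1,0]},{"slide":[0,0,0.1],"twist":[0,-0.1,0]},{"slide":[0,0,0.1],"twist":[0,-0.1,0]},{"slide":[0,0,0.1],"twist":[0,-0.1,0]},{"slide":[0,0,0.1],"twist":[0,-0.1,0]}]' 1 20; python3 -c "
from h import *
lev()"
```

```text
clock: 10.0
ee_pos: [607.9, -62.3, 12.7]
orientation: [0.043, 1.591, -0.026]
force: [-9.3, -1.4, 2.2]
width: 0.1
t 10.0 tcp [607.9 -62.3  12.7] F [-9.3 -1.4  2.2] w 0.1
[[-0.02   0.044  0.999]
 [ 0.011  0.999 -0.044]
 [-1.     0.01  -0.021]]
q [-0.208  0.58   0.357  1.642 -0.242  0.985  1.762]
tool F [-2.1 -1.7 -9.3] yaw z -2.5
r 195.5 open rad -0.004
```

9.3 N, and the tilt holds steady. One more step at a slightly higher setting for the half-second press.

```bash
python3 -m handwheel '[{"slide":[0,0,0.11],"twist":[0,-0.12,0]},{"slide":[0,0,0.11],"twist":[0,-0.12,0]},{"slide":[0,0,0.12],"twist":[0,-0.12,0]},{"slide":[0,0,0.12],"twist":[0,-0.12,0]},{"slide":[0,0,0.12],"twist":[0,-0.12,0]},{"slide":[0,0,0.12],"twist":[0,-0.12,0]},{"slide":[0,0,0.12],"twist":[0,-0.12,0]},{"slide":[0,0,0.12],"twist":[0,-0.12,0]}]' 1 20; python3 -c "
from h import *
lev()"
```

```text
clock: 10.8
ee_pos: [607.9, -62.2, 12.7]
orientation: [0.046, 1.593, -0.025]
force: [-10.5, -1.1, 3.8]
width: -0.0
t 10.8 tcp [607.9 -62.2  12.7] F [-10.5  -1.1   3.8] w -0.0
[[-0.022  0.045  0.999]
 [ 0.014  0.999 -0.045]
 [-1.     0.013 -0.023]]
q [-0.205  0.581  0.356  1.64  -0.245  0.988  1.763]
tool F [ -3.6  -1.5 -10.5] yaw z -2.6
r 195.4 open rad -0.004
```

```bash
python3 -m handwheel '[{"slide":[0,0,0.12],"twist":[0,-0.12,0]},{"slide":[0,0,0.12],"twist":[0,-0.12,0]},{"slide":[0,0,0.12],"twist":[0,-0.12,0]},{"slide":[0,0,0.12],"twist":[0,-0.12,0]},{"slide":[0,0,0.12],"twist":[0,-0.12,0]},{"slide":[0,0,0.12],"twist":[0,-0.12,0]},{"slide":[0,0,0.12],"twist":[0,-0.12,0]},{"slide":[0,0,0.12],"twist":[0,-0.12,0]}]' 1 20; python3 -c "
from h import *
lev()"
```

```text
clock: 11.6
ee_pos: [607.8, -62.2, 12.7]
orientation: [0.049, 1.595, -0.023]
force: [-9.8, -1.6, 3.3]
width: -0.4
t 11.6 tcp [607.8 -62.2  12.7] F [-9.8 -1.6  3.3] w -0.4
[[-0.024  0.046  0.999]
 [ 0.017  0.999 -0.046]
 [-1.     0.016 -0.025]]
q [-0.203  0.583  0.355  1.637 -0.248  0.992  1.765]
tool F [-3.1 -2.  -9.8] yaw z -2.6
r 195.3 open rad -0.003
```

```bash
python3 -m handwheel '[{"slide":[0,0,-1.5],"twist":[0,0,0]},{"slide":[0,0,-1.5],"twist":[0,-1.4,-1]},{"slide":[-3.5,0,0],"twist":[0,0,0]},{"slide":[-4,0,0],"twist":[0,0,0]},{"slide":[-4,0,0],"twist":[0,0,0]},{"slide":[-4,0,0],"twist":[0,0,0]},{"slide":[0,-4.5,0],"twist":[0,0,0]},{"slide":[0,-4.5,0],"twist":[0,0,0]}]' -0.1 20; python3 - <<'E'
from h import *
s,Rm=st(); t=np.array([553,-277,150]); print(Rm.T@(t-s['ee_pos'])/10)
E
```

```text
clock: 12.4
ee_pos: [584.5, -137.8, 181.6]
orientation: [0.024, 1.544, -0.015]
force: [-0.4, -0.6, -0.9]
width: 46.8
t 12.4 tcp [ 584.5 -137.8  181.6] F [-0.4 -0.6 -0.9] w 46.8
[[ 0.026  0.024  0.999]
 [ 0.005  1.    -0.025]
 [-1.     0.006  0.026]]
q [-0.159  0.357  0.445  1.558 -0.172  1.239  1.86 ]
[  3.00433641 -14.01364368  -2.89139852]
```

```bash
python3 -m handwheel '[{"slide":[0,-3.5,-0.8],"twist":[0,1.5,0]},{"slide":[0,-3.5,-0.7],"twist":[0,0,0]},{"slide":[0,-3.5,-0.7],"twist":[0,0,0]},{"slide":[0,-3.5,-0.7],"twist":[0,0,0]},{"slide":[2,0,0],"twist":[0,0,0]},{"slide":[0,0,0],"twist":[0,0,0]},{"slide":[0,0,0],"twist":[0,0,0]},{"slide":[0,0,0],"twist":[0,0,0]}]' -0.1 20; python3 - <<'E'
from h import *
s,Rm=st(); t=np.array([553,-277,60]); print(Rm.T@(t-s['ee_pos'])/10)
f=grab('top'); g=grab('side')
print('proj peg head', proj(g,[553,-277,75]),proj(f,[553,-277,75]))
a=cv2.resize(f['pixels'][135:235,170:290],None,fx=3.3,fy=4,interpolation=cv2.INTER_CUBIC)
b=cv2.resize(g['pixels'][215:315,225:325],None,fx=4,fy=4,interpolation=cv2.INTER_CUBIC)
cv2.imwrite('pics/c4.png',np.hstack([a,b]))
E
```

```text
clock: 13.2
ee_pos: [562.2, -288.5, 172.8]
orientation: [0.017, 1.539, -0.021]
force: [0.4, 0.3, 0.9]
width: 46.8
t 13.2 tcp [ 562.2 -288.5  172.8] F [0.4 0.3 0.9] w 46.8
[[ 0.031  0.024  0.999]
 [-0.003  1.    -0.024]
 [-1.    -0.002  0.031]]
q [ 0.071  0.436  0.493  1.486 -0.226  1.245  2.138]
[11.24425951  1.15601303 -1.29678756]
proj peg head [276.75570527 272.15276739] [336.81426687 195.0083498 ]
```

View pics/c4.png

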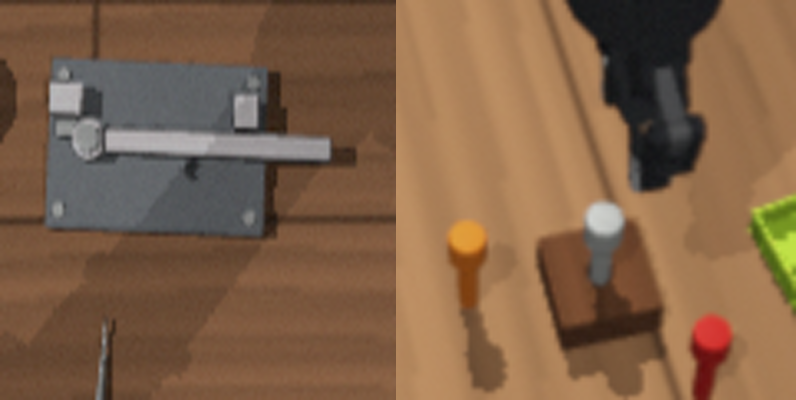

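```bash
python3 -m handwheel '[{"slide":[0,0,0],"twist":[0,1.8,0]},{"slide":[0,1.1,-1.3],"twist":[0,0,0]},{"slide":[2.5,0,0],"twist":[0,0,0]},{"slide":[2.5,0,0],"twist":[0,0,0]},{"slide":[1.5,0,0],"twist":[0,0,0]},{"slide":[0,0,0],"twist":[0,0,0]},{"slide":[0,0,0],"twist":[0,0,0]},{"slide":[0,0,0],"twist":[0,0,0]}]' -0.1 20; python3 - <<'E'
from h import *
s,Rm=st(); t=np.array([553,-277,60]); print(Rm.T@(t-s['ee_pos'])/10)
E
```

```text
clock: 14.1
ee_pos: [555.5, -271.7, 112.3]
orientation: [0.007, 1.562, -0.013]
force: [-0.2, -0.9, -0.3]
width: 46.7
t 14.1 tcp [ 555.5 -271.7  112.3] F [-0.2 -0.9 -0.3] w 46.7
[[ 0.009  0.013  1.   ]
 [-0.004  1.    -0.013]
 [-1.    -0.004  0.009]]
q [ 0.052  0.472  0.475  1.577 -0.232  1.139  2.136]
[ 5.2331436  -0.51791226 -0.29554641]
```

```bash
python3 -m handwheel '[{"slide":[0,-0.5,-0.3],"twist":[0,0.5,0]},{"slide":[0,0,0],"twist":[0,0,0]},{"slide":[0,0,0],"twist":[0,0,0]},{"slide":[1.3,0,0],"twist":[0,0,0]},{"slide":[1.3,0,0],"twist":[0,0,0]},{"slide":[1.0,0,0],"twist":[0,0,0]},{"slide":[0,0,0],"twist":[0,0,0]},{"slide":[0,0,0],"twist":[0,0,0]}]' -0.1 20; python3 - <<'E'
from h import *
s,Rm=st(); t=np.array([553,-277,60]); print(Rm.T@(t-s['ee_pos'])/10)
g=grab('side'); f=grab('top')
cv2.imwrite('pics/c5.png',cv2.resize(g['pixels'][225:315,225:325],None,fx=5,fy=5,interpolation=cv2.INTER_CUBIC))
E
```

```text
clock: 14.9
ee_pos: [553.0, -277.9, 74.9]
orientation: [0.007, 1.569, -0.014]
force: [0.5, 0.7, 0.7]
width: 47.1
t 14.9 tcp [ 553.  -277.9   74.9] F [0.5 0.7 0.7] w 47.1
[[ 0.002  0.013  1.   ]
 [-0.005  1.    -0.013]
 [-1.    -0.005  0.002]]
q [ 0.07   0.516  0.465  1.604 -0.25   1.077  2.158]
[ 1.48715706  0.09272854 -0.00376525]
```

View pics/c5.png

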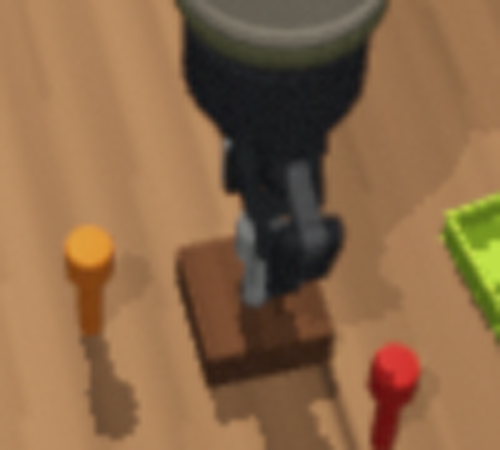

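The finger sits over the steel peg in the rest (crop about (260,260)). The orange (90,250) and red (395,370) pegs are clear. Going down, then closing.

```bash
python3 -m handwheel '[{"slide":[0.8,0.1,0],"twist":[0,0,0]},{"slide":[0.8,0,0],"twist":[0,0,0]},{"slide":[0,0,0],"twist":[0,0,0]},{"slide":[0,0,0],"twist":[0,0,0]},{"slide":[0,0,0],"twist":[0,0,0]},{"slide":[0,0,0],"twist":[0,0,0]},{"slide":[0,0,0],"twist":[0,0,0]},{"slide":[0,0,0],"twist":[0,0,0]}]' -0.1 20;python3 -m handwheel '[{"slide":[0,0,0],"twist":[0,0,0]},{"slide":[0,0,0],"twist":[0,0,0]},{"slide":[0,0,0],"twist":[0,0,0]},{"slide":[0,0,0],"twist":[0,0,0]},{"slide":[0,0,0],"twist":[0,0,0]},{"slide":[0,0,0],"twist":[0,0,0]},{"slide":[0,0,0],"twist":[0,0,0]},{"slide":[0,0,0],"twist":[0,0,0]}]' 1 50; python3 -c "
from h import *
st()"
```

```text
clock: 15.8
ee_pos: [554.2, -277.2, 59.3]
orientation: [0.006, 1.566, -0.015]
force: [-0.2, -0.6, 0.1]
width: 47.0
clock: 16.6
ee_pos: [554.4, -277.1, 59.7]
orientation: [0.006, 1.565, -0.014]
force: [-0.1, 0.0, 0.3]
width: 20.4
t 16.6 tcp [ 554.4 -277.1   59.7] F [-0.1  0.   0.3] w 20.4
[[ 0.005  0.013  1.   ]
 [-0.006  1.    -0.013]
 [-1.    -0.005  0.005]]
q [ 0.073  0.532  0.458  1.618 -0.26   1.045  2.163]
```

```bash
python3 -m handwheel '[{"slide":[-0.8,0,0],"twist":[0,0,0]},{"slide":[-1,0,0],"twist":[0,0,0]},{"slide":[-1.3,0,0],"twist":[0,0,0]},{"slide":[-2,0,0],"twist":[0,0,0]},{"slide":[-2,0,0],"twist":[0,0,0]},{"slide":[-1.5,0,0],"twist":[0,0,0]},{"slide":[0,0,0],"twist":[0,0,0]},{"slide":[0,0,0],"twist":[0,0,0]}]' 1 50; python3 - <<'E'
from h import *
s,Rm=st()
t=np.array([614.5,38,150]);print(Rm.T@(t-s['ee_pos'])/10)
E
```

```text
clock: 17.4
ee_pos: [554.2, -277.5, 155.0]
orientation: [0.005, 1.562, -0.016]
force: [0.4, -0.7, -1.6]
width: 20.1
t 17.4 tcp [ 554.2 -277.5  155. ] F [ 0.4 -0.7 -1.6] w 20.1
[[ 0.009  0.014  1.   ]
 [-0.007  1.    -0.014]
 [-1.    -0.007  0.009]]
q [ 0.05   0.437  0.49   1.525 -0.211  1.222  2.128]
[ 0.32653719 31.62802939  5.59551572]
```

```bash
python3 -m handwheel '[{"slide":[0,3.5,0.6],"twist":[0,0,0]},{"slide":[0,4.5,0.8],"twist":[0,0,0]},{"slide":[0,4.5,0.8],"twist":[0,0,0]},{"slide":[0,4.5,0.8],"twist":[0,0,0]},{"slide":[0,4.5,0.8],"twist":[0,0,0]},{"slide":[0,4.5,0.8],"twist":[0,0,0]},{"slide":[0,3.5,0.6],"twist":[0,0,0]},{"slide":[0,1,0.2],"twist":[0,0,0]}]' 1 50; python3 - <<'E'
from h import *
s,Rm=st()
t=np.array([616,38,110]);print(Rm.T@(t-s['ee_pos'])/10)
E
```

```text
clock: 18.2
ee_pos: [610.8, 33.6, 146.5]
orientation: [0.01, 1.57, -0.025]
force: [-0.2, 0.5, -1.1]
width: 20.4
t 18.2 tcp [610.8  33.6 146.5] F [-0.2  0.5 -1.1] w 20.4
[[ 0.     0.023  1.   ]
 [-0.01   1.    -0.023]
 [-1.    -0.01   0.001]]
q [-0.399  0.422  0.383  1.544 -0.154  1.207  1.556]
[3.65062405 0.48833553 0.50262299]
```

```bash
python3 -m handwheel '[{"slide":[0,0,0],"twist":[0,0,0]},{"slide":[0,0.4,0.5],"twist":[1,0,0.6]},{"slide":[0,0,0],"twist":[0,0,0]},{"slide":[1.5,0,0],"twist":[0,0,0]},{"slide":[1.5,0,0],"twist":[0,0,0]},{"slide":[0.8,0,0],"twist":[0,0,0]},{"slide":[0,0,0],"twist":[0,0,0]},{"slide":[0,0,0],"twist":[0,0,0]}]' 1 50; python3 - <<'E'
from h import *
s,Rm=st()
t=np.array([616,38,104]);print(Rm.T@(t-s['ee_pos'])/10)
f=grab('top'); g=grab('side')
print('peg foot pred if at 614.5,38, z',s['ee_pos'][2]-47.7,proj(g,[614.5,38,s['ee_pos'][2]-47.7]),'hole',proj(g,[614.5,38,18]))
cv2.imwrite('pics/c6.png',cv2.resize(g['pixels'][130:230,210:310],None,fx=5.5,fy=5.5,interpolation=cv2.INTER_CUBIC))
E
```

```text
clock: 19.0
ee_pos: [614.5, 29.3, 102.8]
orientation: [0.038, 1.574, -0.042]
force: [-0.1, 1.0, -1.6]
width: 20.0
t 19.0 tcp [614.5  29.3 102.8] F [-0.1  1.  -1.6] w 20.0
[[-0.003  0.051  0.999]
 [-0.002  0.999 -0.051]
 [-1.    -0.003 -0.003]]
q [-0.381  0.471  0.378  1.579 -0.184  1.131  1.558]
[-0.11839158  0.87596216  0.10891178]
peg foot pred if at 614.5,38, z 55.141392434048 [265.93066632 173.46738877] hole [265.57524547 182.69336607]
```

View pics/c6.png

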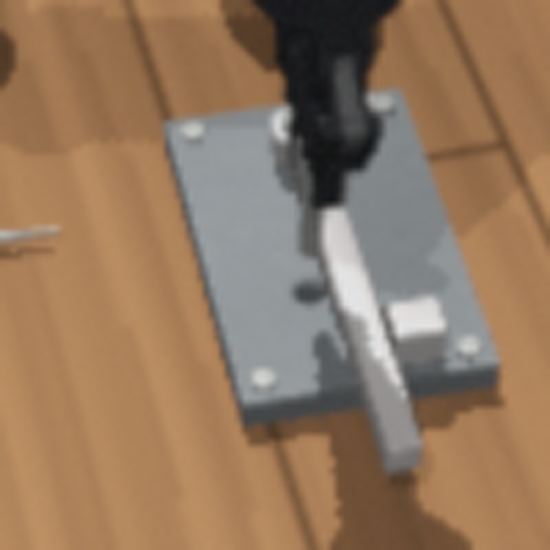

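The side crop shows the shank at about (309,225), foot about (309,253), and the hole at (308,290) left of the shut lever. Shifting +y and checking.

```bash
python3 -m handwheel '[{"slide":[0,0,0],"twist":[0,0,0]},{"slide":[0,0.85,0.1],"twist":[0,0,0]},{"slide":[0,0,0],"twist":[0,0,0]},{"slide":[0,0,0],"twist":[0,0,0]},{"slide":[0,0,0],"twist":[0,0,0]},{"slide":[0,0,0],"twist":[0,0,0]},{"slide":[0,0,0],"twist":[0,0,0]},{"slide":[0,0,0],"twist":[0,0,0]}]' 1 50; python3 - <<'E'
from h import *
s,Rm=st()
g=grab('side')
print('foot before',onz(g,266.2,176,55),'pred center', proj(g,[s['ee_pos'][0],s['ee_pos'][1],s['ee_pos'][2]-47.7]))
cv2.imwrite('pics/c7.png',cv2.resize(g['pixels'][150:200,240:290],None,fx=11,fy=11,interpolation=cv2.INTER_CUBIC))
for v in (168,170,172,174,176): print(v,g['pixels'][v,258:280,1].tolist())
E
```

```text
clock: 19.9
ee_pos: [617.5, 39.9, 105.3]
orientation: [0.038, 1.57, -0.04]
force: [-0.7, -0.1, -0.7]
width: 20.5
t 19.9 tcp [617.5  39.9 105.3] F [-0.7 -0.1 -0.7] w 20.5
[[ 0.001  0.049  0.999]
 [-0.001  0.999 -0.049]
 [-1.    -0.001  0.001]]
q [-0.394  0.473  0.375  1.57  -0.184  1.133  1.543]
foot before [612.77860208  28.92387444  55.        ] pred center [266.83121985 172.14181147]
168 [155, 154, 154, 153, 152, 149, 127, 93, 91, 92, 138, 195, 201, 197, 182, 145, 136, 135, 134, 134, 135, 134]
170 [157, 156, 155, 155, 155, 148, 117, 94, 92, 97, 145, 203, 204, 201, 193, 170, 140, 135, 133, 134, 133, 135]
172 [155, 155, 155, 155, 155, 154, 141, 110, 94, 108, 160, 207, 207, 204, 200, 189, 152, 136, 134, 135, 135, 135]
174 [154, 154, 154, 154, 153, 155, 153, 150, 133, 107, 149, 204, 220, 220, 215, 201, 184, 143, 134, 135, 133, 134]
176 [155, 155, 156, 155, 154, 155, 154, 153, 143, 106, 125, 189, 223, 225, 224, 221, 212, 177, 139, 133, 133, 133]
```

View pics/c7.png

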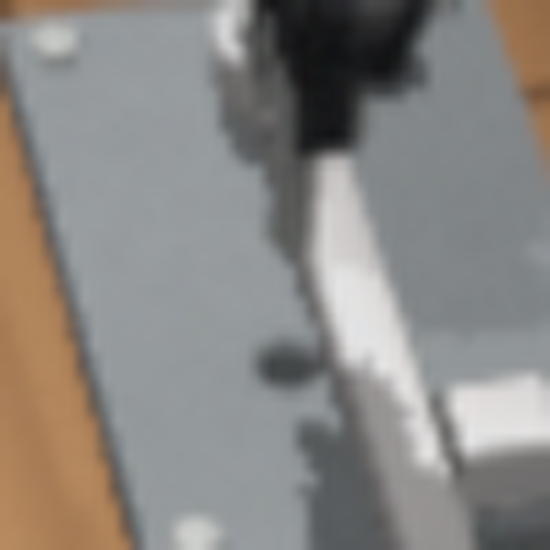

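Peg and hole line up in image columns (266.0 against 265.8), so x is right. y needs about -1.9 mm. Now descending to just above the hole.

```bash
python3 -m handwheel '[{"slide":[0,-0.2,0],"twist":[0,0,0]},{"slide":[0,0,0],"twist":[0,0,0]},{"slide":[0.8,0,0],"twist":[0,0,0]},{"slide":[0.8,0,0],"twist":[0,0,0]},{"slide":[0.8,0,0],"twist":[0,0,0]},{"slide":[0.4,0,0],"twist":[0,0,0]},{"slide":[0,0,0],"twist":[0,0,0]},{"slide":[0,0,0],"twist":[0,0,0]}]' 1 50; python3 - <<'E'
from h import *
s,Rm=st()
t=np.array([617.5,38,72]);print(Rm.T@(t-s['ee_pos'])/10)
E
```

```text
clock: 20.75
ee_pos: [616.5, 37.4, 73.4]
orientation: [0.038, 1.572, -0.04]
force: [0.5, 0.4, -2.1]
width: 20.4
t 20.75 tcp [616.5  37.4  73.4] F [ 0.5  0.4 -2.1] w 20.4
[[-0.001  0.05   0.999]
 [-0.002  0.999 -0.05 ]
 [-1.    -0.002 -0.001]]
q [-0.385  0.505  0.367  1.6   -0.197  1.075  1.556]
[0.14446341 0.06954201 0.09259276]
```

```bash
python3 -m handwheel '[{"slide":[0,0.06,0.08],"twist":[0,0,0]},{"slide":[0,0,0],"twist":[0,0,0]},{"slide":[0.25,0,0],"twist":[0,0,0]},{"slide":[0.25,0,0],"twist":[0,0,0]},{"slide":[0.25,0,0],"twist":[0,0,0]},{"slide":[0.25,0,0],"twist":[0,0,0]},{"slide":[0.2,0,0],"twist":[0,0,0]},{"slide":[0,0,0],"twist":[0,0,0]}]' 1 50; python3 - <<'E'
from h import *
s,Rm=st()
print(np.round(s['ft_torque'],2))
E
```

```text
clock: 21.55
ee_pos: [617.9, 37.6, 61.4]
orientation: [0.038, 1.57, -0.041]
force: [-1.1, -0.2, -1.3]
width: 20.2
t 21.55 tcp [617.9  37.6  61.4] F [-1.1 -0.2 -1.3] w 20.2
[[ 0.     0.05   0.999]
 [-0.002  0.999 -0.05 ]
 [-1.    -0.002  0.   ]]
q [-0.382  0.52   0.363  1.607 -0.203  1.052  1.559]
[-0.13  0.15 -0.01]
```

The foot is already about 4 mm into the hole without resistance. Continuing down.

```bash
python3 -m handwheel '[{"slide":[0.2,0,-0.04],"twist":[0,0,0]},{"slide":[0.2,0,0],"twist":[0,0,0]},{"slide":[0.2,0,0],"twist":[0,0,0]},{"slide":[0.15,0,0],"twist":[0,0,0]},{"slide":[0.1,0,0],"twist":[0,0,0]},{"slide":[0.1,0,0],"twist":[0,0,0]},{"slide":[0,0,0],"twist":[0,0,0]},{"slide":[0,0,0],"twist":[0,0,0]}]' 1 50; python3 -c "
from h import *
st()"
```

```text
clock: 22.35
ee_pos: [617.5, 37.7, 50.9]
orientation: [0.038, 1.57, -0.04]
force: [-0.1, 0.2, -1.1]
width: 20.4
t 22.35 tcp [617.5  37.7  50.9] F [-0.1  0.2 -1.1] w 20.4
[[ 0.     0.05   0.999]
 [-0.002  0.999 -0.05 ]
 [-1.    -0.002  0.   ]]
q [-0.38   0.531  0.36   1.617 -0.207  1.032  1.563]
```

```bash
python3 -m handwheel '[{"slide":[0.05,0,0],"twist":[0,0,0]},{"slide":[0.05,0,0],"twist":[0,0,0]},{"slide":[0,0,0],"twist":[0,0,0]},{"slide":[0,0,0],"twist":[0,0,0]},{"slide":[0,0,0],"twist":[0,0,0]},{"slide":[0,0,0],"twist":[0,0,0]},{"slide":[0,0,0],"twist":[0,0,0]},{"slide":[0,0,0],"twist":[0,0,0]}]' 1 50; python3 -m handwheel '[{"slide":[0,0,0],"twist":[0,0,0]},{"slide":[0,0,0],"twist":[0,0,0]},{"slide":[0,0,0],"twist":[0,0,0]},{"slide":[0,0,0],"twist":[0,0,0]},{"slide":[0,0,0],"twist":[0,0,0]},{"slide":[0,0,0],"twist":[0,0,0]},{"slide":[0,0,0],"twist":[0,0,0]},{"slide":[0,0,0],"twist":[0,0,0]}]' -0.1 50; python3 -m handwheel '[{"slide":[-0.5,0,0],"twist":[0,0,0]},{"slide":[-2,0,0],"twist":[0,0,0]},{"slide":[-4,0,0],"twist":[0,0,0]},{"slide":[-4,0,0],"twist":[0,0,0]},{"slide":[-4,0,0],"twist":[0,0,0]},{"slide":[0,-5,0],"twist":[0,0,0]},{"slide":[0,-5,0],"twist":[0,0,0]},{"slide":[0,-5,0],"twist":[0,0,0]}]' -0.1; python3 -m handwheel '[{"slide":[0,0,-5],"twist":[0,0,0]},{"slide":[0,0,-5],"twist":[0,0,0]},{"slide":[0,0,-3],"twist":[0,0,0]},{"slide":[0,0,0],"twist":[0,0,0]},{"slide":[0,0,0],"twist":[0,0,0]},{"slide":[0,0,0],"twist":[0,0,0]},{"slide":[0,0,0],"twist":[0,0,0]},{"slide":[0,0,0],"twist":[0,0,0]}]' -0.1; python3 - <<'E'
from h import *
st(); f=grab('top'); g=grab('side')
print(proj(g,[614.5,38,66]),proj(f,[614.5,38,66]))
a=cv2.resize(f['pixels'][140:240,180:280],None,fx=4,fy=4,interpolation=cv2.INTER_CUBIC)
b=cv2.resize(g['pixels'][130:230,210:310],None,fx=4,fy=4,interpolation=cv2.INTER_CUBIC)
cv2.imwrite('pics/c8.png',np.hstack([a,b]))
E
```

```text
clock: 23.15
ee_pos: [617.8, 37.7, 50.7]
orientation: [0.038, 1.57, -0.04]
force: [-0.5, 0.0, 0.3]
width: 20.7
clock: 23.95
ee_pos: [618.3, 38.1, 50.7]
orientation: [0.038, 1.569, -0.04]
force: [-0.2, 0.0, 0.1]
width: 46.7
clock: 24.75
ee_pos: [612.5, -103.1, 204.0]
orientation: [0.026, 1.567, -0.022]
force: [0.7, -0.2, -0.4]
width: 47.0
clock: 25.55
ee_pos: [478.2, -111.7, 201.3]
orientation: [0.035, 1.572, -0.042]
force: [-0.2, 1.2, -0.8]
width: 47.3
t 25.55 tcp [ 478.2 -111.7  201.3] F [-0.2  1.2 -0.8] w 47.3
[[-0.001  0.049  0.999]
 [-0.005  0.999 -0.049]
 [-1.    -0.005 -0.001]]
q [-0.269  0.111  0.467  1.791 -0.047  1.252  1.733]
[266.03753288 170.69335756] [227.81383821 174.7666729 ]
```

View pics/c8.png

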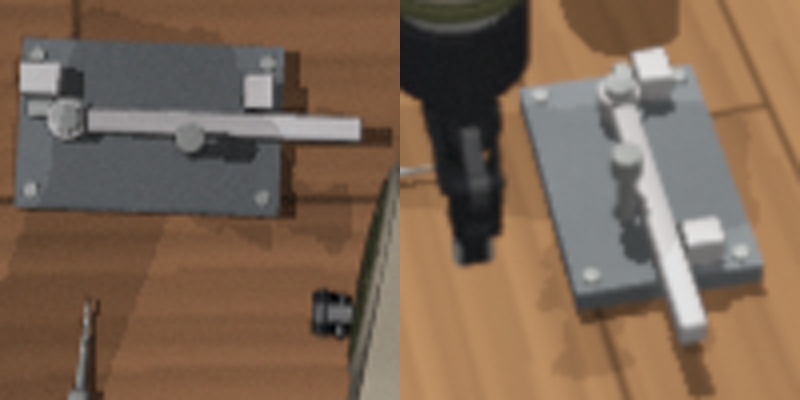

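The peg stands upright in the hole beside the shut lever. Its head is at side pixel (266.5,169.5), against 170.7 predicted for the head centre when fully seated. The robot is clear, so I'm handing in.

```bash
python3 -c "
from h import *
print(sign_off(), observe()['clock'])"
```

```text
the job is handed in; nothing more can be done
the job is handed in; nothing more can be done
```

The crimper is closed and locked with the keeper peg, and I handed the job in at about 25.6 s.

- **Lever:** I swept it shut with closed fingers, and it stalled at the stop. I pressed it there for about 1.6 s, with readings of 10.5 and 9.8 N at the end of each step. No reading went above 10.5 N, but force was only read once per 0.8 s call, so I can't rule out a brief peak in between.
- **Peg:** I took the steel peg from its rest and left the orange and red ones alone. It went into the keeper hole with almost no resistance. The tool ended at z 50.7 mm, the height I expected for a foot 3 mm above the table, and I released it there.
- **Last check:** The final pictures show the lever flush with the stop and the peg upright in the hole. The head is within about 1 px of its predicted seated place, and the gripper is open and well clear.
- **Not quite matching:** The grip on the 22 mm head read 20.4 mm, which made no difference to the hold. My last pictures were crops around the crimper, so I did not re-check the other things on the table. None of my moves went near them below clearance height, apart from passing the red and orange pegs, which the picture taken just before the grasp showed still standing.

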